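# Tighten the water filter's vent cap with the adjustable wrench

### The arm

A 6-joint arm with a two-finger parallel gripper is mounted at the origin on the work surface. World frame = base frame: x ahead of the robot, y to its left, z up, the work surface at z = 0. Lengths are in mm, angles in rad, forces in N, time in s.
With the tool pointing down it reaches from about 350 to 975 mm from the base axis. Payload 7.1 kg.
Tool frame: the origin (TCP) lies midway between the tips of the shut fingers; the grasp point (between the pads) lies 19 mm behind it; x points along the fingers, z is the direction in which the jaws open and shut, and the axes are right-handed (so a half turn about x gives the same grasp; the last joint's range is limited). The gripper opens to 88 mm and grips with 3 to 60 N. Pads are 20 mm wide; open, the fingers measure 115 mm over their backs; the gripper's body (75 mm by 178 mm) begins 61 mm behind the grasp point.
Start: joints at [1.153, 0.423, 1.63, -0, 1.089, -0.019], TCP at [242.663, 575.951, 222.675] pointing down, gripper open.
Joint ranges: [-3, 3], [-0.9, 2.11], [0.09, 2.58], [-1.31, 4.45], [0.11, 2.69], [-2.54, 2.54]. Speed limits (rad/s): [2.39, 2.39, 3.01, 3.14, 3.14, 3.14].

### API

Orientations are given as a unit quaternion [x, y, z, w].
In Python, from bench import sensors, cams, job gives the robot as it stands.
- The arm moves only by the tool step_arm, never from a script. Its argument "increments" is a list of rows, each a list of 7 numbers: the turn, a rotation vector about the tool's x, y, z in degrees, then the shift along the tool's x, y, z in cm, then the opening in per cent of the stroke, from 0 (shut) to 100 (fully open). A call has exactly 8 rows; each row is the pose to reach, as a shift and turn from the pose measured when the call began, along the tool's axes at that moment; what a row does not reach only later rows make up. A row lasts 1/10 s, in which the tool goes at most 50 mm and 8.59 degrees, less where a joint would pass 70% of its speed; a pose out of reach is approached as far as the arm can. A call with a gripper value outside its range is refused whole. The fingers move at their own pace and stop on an object; "squeeze" is the grip in N (left out, the last holds). Time passes only in rows, so rows that repeat a pose let the fingers close, or fill a call up. It gives the time, the measured TCP pose, the force and the opening at its end, in the units of the state.
- sensors.state(): the state, without advancing time (a new reading comes with each control period).
- cams.snapshot(name): name is "scene" or "top" or "wrist"; returns the picture (420x560x3 uint8, red, green, blue); there is no depth.
- cams.camera_params(name): a dict with "vertical_fov" (degrees; the focal length in pixels is half the picture's height over the tangent of half this angle, whatever the lens; pixels are square), "cx", "cy" (the principal point, pixels), "extrinsics" (4x4, takes a point from camera to world coordinates). Camera axes: x right, y down, z forward; pixel columns grow to the right and rows downward; lengths in mm; the calibration is good to about 2 mm. The wrist camera is an equidistant fisheye: a pixel r from the principal point sees the ray r / f radians off the axis. A picture is of the moment at which its call begins: read the wrist's pose just before it. camera_params takes no time and is no camera call; for the wrist camera it gives the pose at the moment of the call.
- job.hand_in(): hands the job in, once; it reports no verdict.
The state is a dict: "time_s": time; "q": joint angles; "qd": joint speeds; "joint_torque": joint torques, N m; "tool_pos": TCP position; "orientation": TCP orientation; "wrist_force": force on the tool from outside, world axes, zero at the start; "torque": the same for the moment, N m; "gripper_width": opening from 0.0 (shut) to 1.0 (fully open).
Only numpy, scipy, OpenCV 4.12 (cv2) and the standard library are available. Lean on these libraries where they do the work, as an engineer would, in place of code of your own. Each camera call takes 0.05 s, during which the arm holds its last target.

### The job

The adjustable wrench has been laid around the hexagonal brass cap on top of the water filter, but its jaws are far too wide. Roll the wrench's worm wheel until the jaws fit snugly on the cap, and only then swing the handle clockwise (seen from above) until the cap comes up tight against its stop, about a sixth of a turn. Turn the cap with the wrench only, leave the wrench lying flat around the cap with its jaws still snug, let go, and do not disturb the things standing about.

Things in the scene. Friction and masses are not known exactly. Their poses are not given: they have to be found in the camera images.
- filter: Fixed countertop drinking-water filter: upright white cylinder with a round flat grey head, 160 mm across, whose flat top is 95 mm above the worktop. Origin: centre of its underside, on the worktop; z up. Low copper pipes leave its sides along its +y and -y, at most 135 mm from its axis and below 65 mm high. At the filter's yaw 0 its -x side faces the robot.
- cap_top (a point): Centre of the top of the hexagonal brass cap on the filter head's axis. The cap is 36 mm across flats, 41.6 mm across corners and 16 mm high above the head (so lower than the wrench, which is 20 mm thick). It turns about the vertical. A dark rib, 26 x 5 mm, lies across its top, along this frame's x.
- cap (a joint): Turn of the cap in rad, growing clockwise seen from above. It starts near 0 and is tight against a hard stop at 1.05. It turns stiffly (about 0.3 N m, some 2 N at the handle's grip point) and stays where it is left.
- wrench: Adjustable steel wrench, loose, 239 mm long, 0.5 kg, flat on the filter head, cap in its mouth. Origin: at its underside, where the cap centre comes (within 3 mm) once it fits. x points out of the mouth, y to the fixed jaw (inner face y = +18 mm), z up; throat at x = -24 mm. Head 20 mm thick, back to x = -76 mm. The handle first points 0.2 to 0.9 rad off -x, to the robot's right (-y).
- wrench_grip (a point): Middle of the wrench's handle, 160 mm behind the wrench's origin, 10 mm above its underside: a good place to hold it. Axes as the wrench's. The handle is a bar along x, 24 mm wide (y) and 14 mm thick, 3 to 17 mm above the wrench's underside, from 90 to 217 mm behind the origin; it overhangs the filter's edge, free below.
- worm_top (a point): Top of the worm, 49 mm behind the wrench's origin, 5 mm above the head's face. Axes as the wrench's. A dark knurled roller, 24 mm in diameter, 24 mm long along y, bare only on top. A closed fingertip pressed on it (5 to 15 N) and dragged along +x, towards the cap, closes the jaws; along -x opens them. It rolls only while the tip is on it: lift, go back, repeat. At the snug fit it stalls.
- worm (a joint): Turn of the worm in rad; grows as its top moves along the wrench's +x, which closes the jaws. Holds where it is left (self-locking). Each rad moves the jaw 1.3 mm, so about 9 mm of drag closes the mouth by 1 mm.
- jaw (a joint): Travel of the movable jaw in m, growing as it closes. The mouth is 45 mm wide at 0 and 45 mm minus this value otherwise; it starts between 43 and 48 mm (value 0.002 to -0.003) and fits the 36 mm cap at about 0.009. The movable jaw stands on the wrench's -y side and is worked only by the worm.
- gourd: Bystander: blue drinking cup, 72 mm across, 80 mm high; origin at the centre of its underside.
- canister: Bystander: yellow jar with a red lid, 84 mm across, 110 mm high; origin at the centre of its underside.
- water: Bystander: clear bottle with a red cap, 68 mm across, 190 mm high; origin at the centre of its underside.

How it is judged (in metres and radians):
On the way, in this order (a step that is already met when the one before it is completed fails the run):
1. the jaws have been closed to a snug fit on the cap (mouth no more than 37.5 mm) with the cap not yet turned (value of joint jaw above 0.0075 m and value of joint cap below 0.4 rad), for 0.2 s.
2. the cap has been turned clockwise up to its stop (value of joint cap above 0.93 rad), for 0.2 s.
At the end, for the whole second after the job is handed in: The cap is within 0.12 rad of its stop (joint cap above 0.93), the wrench's mouth is no wider than 38 mm, and the wrench lies flat and still around the cap, its origin within 10 mm of the cap's axis, tilted less than 0.1 rad and no more than 10 mm above the head (value of joint cap above 0.93 rad and value of joint jaw above 0.007 m and horizontal distance between wrench and cap_top below 0.01 m and angle between wrench's own z axis and vertical below 0.1 rad and height (world z) of wrench below 0.105 m and linear speed of wrench below 0.02 m/s); the robot touches nothing.
It fails at once if the cap is turned while the jaws are still too wide (mouth over 39 mm), which would round its corners (value of joint cap above 0.4 rad and value of joint jaw below 0.006 m).
It fails at once if the gripper itself pushes on the cap (contact force between the fingers and cap above 5 N).
It fails at once if a bystander is shifted by more than 40 mm (distance of any of gourd, canister, water from where it was at the start of the episode above 0.04 m).
It fails at once if a bystander is tipped (angle between any of gourd, canister, water's own z axis and vertical above 0.5 rad).
It also fails if it takes over 70 s, if anything falls off the work surface, if the arm or the gripper's body presses on something with over 40 N, if the wrist force passes 120 N, or if a joint passes its speed limit or range.

## Working session

There is one attempt and no reset: what is moved stays moved. The work goes in short steps, Python scripts to look and compute and a tool call to move; the robot and the scene stay as the last step left them, time stands still between calls to the robot, and variables do not carry over. Pictures are saved under pics/ and viewed, and the job is handed in when it is done.

Besides the shell and the picture viewer there is one more tool, called after ">>>" as name(argument=value, ...), one argument or row to a line, values as JSON. step_arm: Moves the arm, as the interface text tells. Its arguments: {"type":"object","properties":{"increments":{"type":"array","items":{"type":"array","items":{"type":"number"}}},"squeeze":{"type":"number"}},"required":["increments"]}

```bash
ls; mkdir -p pics
python3 - <<'E'
from bench import sensors,cams,job
import cv2
print(sensors.state())
for n in ["scene","top","wrist"]:
    p=cams.camera_params(n);print(n,p)
    cv2.imwrite(f"pics/{n}0.png",cams.snapshot(n)[:,:,::-1])
E
```

```text
pics
{'time_s': 0.0, 'q': array([ 1.15301062e+00,  4.23848985e-01,  1.63065112e+00, -4.13124801e-05,
        1.08858322e+00, -1.89792896e-02]), 'qd': array([ 9.98454089e-04, -1.13138360e-03, -7.72908388e-05, -1.01343214e-03,
        1.31189297e-03,  8.89082753e-04]), 'joint_torque': array([-1.28651944e-03, -5.44629264e+01, -2.73672098e+01,  6.44226861e-02,
        2.27635325e-02, -1.31089487e-04]), 'tool_pos': array([242.45816201, 575.47759358, 221.91187863]), 'orientation': array([-0.39134981,  0.58956838,  0.39076184,  0.58869316]), 'wrist_force': array([0.15160991, 0.60902621, 0.96681101]), 'torque': array([0.02112955, 0.02182159, 0.00336923]), 'gripper_width': 1.000272662508282}
scene {'vertical_fov': 53.154894394643605, 'cx': 274.8442078461159, 'cy': 207.31762895522115, 'extrinsics': array([[-7.15545378e-01,  4.05210475e-01, -5.69033640e-01,
         1.18235619e+03],
       [ 6.98393033e-01,  4.33095585e-01, -5.69802936e-01,
         5.53064682e+02],
       [ 1.55558385e-02, -8.05128987e-01, -5.92895717e-01,
         6.82814647e+02],
       [ 0.00000000e+00,  0.00000000e+00,  0.
[... 238 characters left out ...]
 [-9.99817522e-01,  1.06761527e-02,  1.58411364e-02,
        -2.61962366e+01],
       [-1.76108981e-02, -1.93845720e-01, -9.80873943e-01,
         1.30566381e+03],
       [ 0.00000000e+00,  0.00000000e+00,  0.00000000e+00,
         1.00000000e+00]])}
wrist {'vertical_fov': 65.70646984690485, 'cx': 284.31743859096497, 'cy': 209.15693131702855, 'extrinsics': array([[ 3.88968739e-01,  8.91825769e-01,  2.30976444e-01,
         1.79192846e+02],
       [ 9.21249384e-01, -3.76081390e-01, -9.93094172e-02,
         6.02260330e+02],
       [-1.70075509e-03,  2.51415166e-01, -9.67877845e-01,
         3.84139913e+02],
       [ 0.00000000e+00,  0.00000000e+00,  0.00000000e+00,
         1.00000000e+00]])}
```

View pics/top0.png

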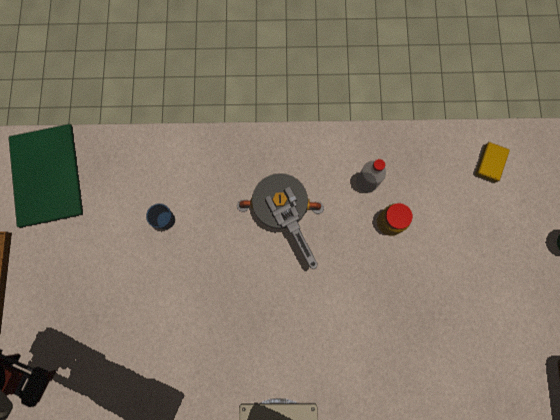

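View pics/scene0.png

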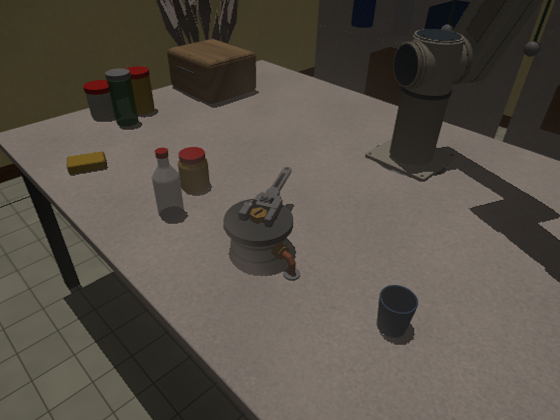

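View pics/wrist0.png

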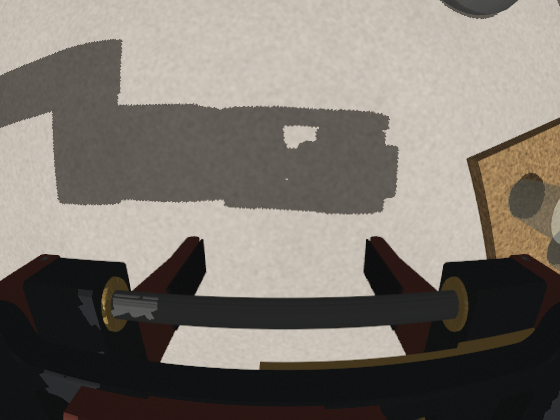

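```bash
cat > h.py <<'E'
import numpy as np,cv2
from bench import sensors,cams,job
def K(p,h=420): return h/2/np.tan(np.radians(p["vertical_fov"]/2))
def ray(name,uv,p=None):
    p=p or cams.camera_params(name);f=K(p);E=p["extrinsics"]
    d=np.array([uv[0]-p["cx"],uv[1]-p["cy"]],float)
    if name=="wrist":
        r=np.hypot(*d);th=r/f;v=np.array([*(d/max(r,1e-9)*np.sin(th)),np.cos(th)])
    else: v=np.array([*(d/f),1.])
    return E[:3,3],E[:3,:3]@v
def cast(name,uv,z,p=None):
    o,v=ray(name,uv,p);return o+v*(z-o[2])/v[2]
def proj(name,P,p=None):
    p=p or cams.camera_params(name);f=K(p);E=p["extrinsics"]
    c=E[:3,:3].T@(np.asarray(P,float)-E[:3,3])
    if name=="wrist":
        r=np.hypot(c[0],c[1]);th=np.arctan2(r,c[2]);return np.array([p["cx"],p["cy"]])+c[:2]/r*f*th
    return np.array([p["cx"],p["cy"]])+f*c[:2]/c[2]
def toolmat():
    from scipy.spatial.transform import Rotation as R
    s=sensors.state();return s,np.array(s["tool_pos"]),R.from_quat(s["orientation"]).as_matrix()
E
python3 - <<'E'
from h import *
im=cv2.imread("pics/top0.png")
c=im[150:280,210:340];cv2.imwrite("pics/topz.png",cv2.resize(c,None,fx=4.6,fy=4.6,interpolation=cv2.INTER_CUBIC))
hsv=cv2.cvtColor(im,cv2.COLOR_BGR2HSV)
m=((hsv[...,0]>10)&(hsv[...,0]<30)&(hsv[...,1]>150)).astype(np.uint8);m[:170]=0;m[240:]=0;m[:,:265]=0;m[:,300:]=0
ys,xs=np.nonzero(m);print(len(xs),xs.mean(),ys.mean(),cast("top",(xs.mean(),ys.mean()),111))
g=im.max(2).astype(int)
m=((hsv[...,1]<60)&(g<110)).astype(np.uint8)
m[:165]=0;m[240:]=0;m[:,:245]=0;m[:,:320]*=1;m[:,325:]=0
for k in [(252,203),(308,203)]: print(k,cast("top",k,95))
im=cv2.imread("pics/scene0.png");c=im[150:290,200:320];cv2.imwrite("pics/scz.png",cv2.resize(c,None,fx=4.2,fy=4.2,interpolation=cv2.INTER_CUBIC))
s,t,R=toolmat();print(t,R)
E
```

```text
131 279.3893129770992 199.03053435114504 [668.91727972  -9.32141851 111.        ]
(252, 203) [661.83148351  68.79461895  95.        ]
(308, 203) [660.05607088 -90.08842029  95.        ]
[242.48315324 575.59580628 222.07195783] [[-4.63074913e-04 -9.21535185e-01  3.88294589e-01]
 [-1.07572865e-03  3.88294866e-01  9.21534557e-01]
 [-9.99999314e-01  9.03991952e-06 -1.17113141e-03]]
```

View pics/topz.png

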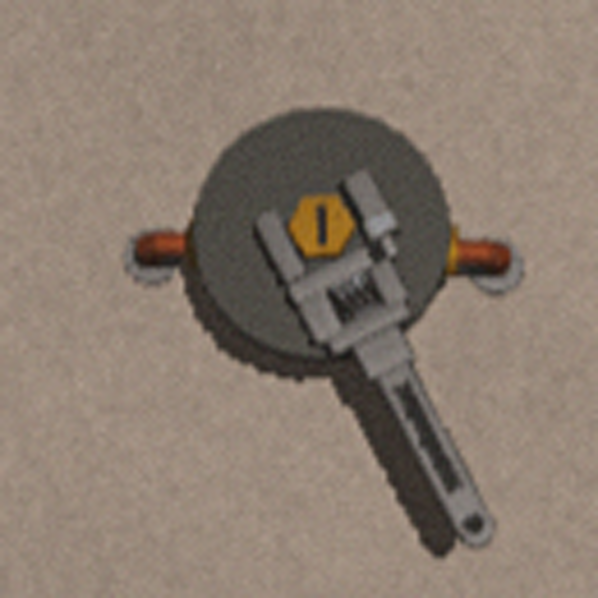

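View pics/scz.png

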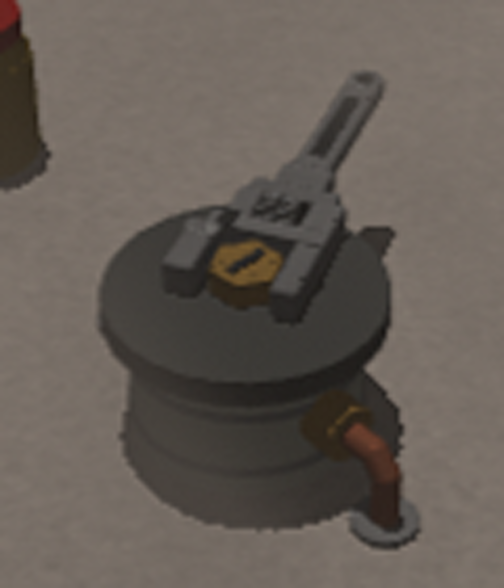

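Run:
```python
from h import *
q=lambda u,v:(u/4.6+210-.5,v/4.6+150-.5)
e=cast("top",q(475,525),112);w=cast("top",q(356,295),118);c=cast("top",q(322,226),111)
print(e,w,c)
d=w-e;print(np.degrees(np.arctan2(d[1],d[0])))
for n,uv,z in [("gourd",(160,217),40),("can",(398,216),110),("water",(379,165),190)]: print(n,cast("top",uv,z))
s,t,R=toolmat()
T=np.array([620,-35,230]);print(R.T@(T-t)/10)
```

```text
[487.75940853 -98.67407083 112.        ] [625.70271793 -29.87389013 118.        ] [670.0634603  -9.6408482 111.       ]
26.508044449987747
gourd [634.30112505 345.73371596  40.        ]
can [ 617.22542615 -337.7507621   110.        ]
water [ 740.59741593 -275.07487475  190.        ]
[ -0.74460199 -58.49862021 -41.61066717]
```

Run:
```python
from h import *
s,t,R=toolmat()
T=np.array([706,8,250]);print(R.T@(T-t)/10)
```

```text
[ -2.7532087  -64.7541368  -34.31107737]
```

>>> step_arm(
  increments=[
    [-3, 0, 0, -0.2, -4, -2.1, 100],
    [-6, 0, 0, -0.4, -8, -4.2, 80],
    [-9, 0, 0, -0.6, -12, -6.4, 60],
    [-12, 0, 0, -0.8, -16, -8.5, 40],
    [-15, 0, 0, -1, -20, -10.6, 20],
    [-18, 0, 0, -1.2, -24, -12.7, 0],
    [-21, 0, 0, -1.4, -28, -14.8, 0],
    [-24, 0, 0, -1.6, -32, -17, 0],
  ],
  squeeze=20,
)

```text
time_s: 0.95
tool_pos: [472.2, 293.1, 238.3]
orientation: [0.506, -0.495, -0.505, -0.494]
wrist_force: [0.2, 0.7, 0.3]
gripper_width: 0.398
```

Run:
```python
from h import *
s,t,R=toolmat();print(s["q"],t,np.degrees(np.arctan2(R[1,1],R[0,1])))
T=np.array([706,8,250]);print(R.T@(T-t)/10)
```

```text
[ 5.34407624e-01  3.04046169e-01  1.76997731e+00 -7.33331232e-04
  1.06861629e+00 -1.05834937e+00] [472.23445659 293.09019683 238.29059447] -178.72152145932205
[ -1.15337583 -22.73394325 -29.02475059]
```

>>> step_arm(
  increments=[
    [-4, 0, 0, -0.1, -2.8, -3.6, 0],
    [-8, 0, 0, -0.3, -5.7, -7.2, 0],
    [-12, 0, 0, -0.4, -8.5, -10.9, 0],
    [-16, 0, 0, -0.6, -11.4, -14.5, 0],
    [-19, 0, 0, -0.7, -14.2, -18.1, 0],
    [-22, 0, 0, -0.9, -17, -21.8, 0],
    [-25, 0, 0, -1, -19.9, -25.4, 0],
    [-25, 0, 0, -1.1, -22.7, -29, 0],
  ],
)

```text
time_s: 1.75
tool_pos: [706.5, 6.5, 249.2]
orientation: [-0.601, 0.373, 0.601, 0.372]
wrist_force: [-0.9, 2.3, 0.1]
gripper_width: 0.007
```

>>> step_arm(
  increments=[
    [0, 0, 0, 0, -1.2, -1.4, 0],
    [0, 0, 0, 0, -1.2, -1.4, 0],
    [0, 0, 0, 0, -1.2, -1.4, 0],
    [0, 0, 0, 0, -1.2, -1.4, 0],
    [0, 0, 0, 0, -1.2, -1.4, 0],
    [0, 0, 0, 0, -1.2, -1.4, 0],
    [0, 0, 0, 0, -1.2, -1.4, 0],
    [0, 0, 0, 0, -1.2, -1.4, 0],
  ],
)

```text
time_s: 2.55
tool_pos: [723.4, -0.4, 249.4]
orientation: [-0.601, 0.373, 0.601, 0.372]
wrist_force: [-0.6, -0.3, 0.3]
gripper_width: 0.003
```

Run:
```python
from h import *
s,t,R=toolmat();print(s["q"],t,np.degrees(np.arctan2(R[1,1],R[0,1])),s["wrist_force"])
cv2.imwrite("pics/w1.png",cams.snapshot("wrist")[:,:,::-1])
```

```text
[-1.65000622e-02  5.45560335e-01  1.36510920e+00 -1.08577442e-03
  1.23174194e+00 -2.04733088e+00] [ 7.23356418e+02 -3.51995497e-01  2.49398105e+02] -153.62126847961142 [-0.56726414 -0.2746592   0.25765971]
```

View pics/w1.png

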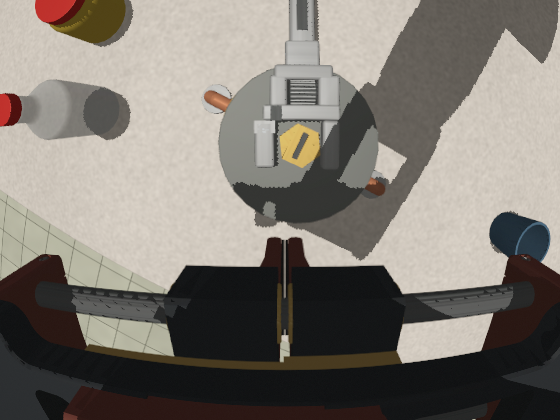

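Run:
```python
from h import *
im=cv2.imread("pics/w1.png")
c=im[0:260,190:400];cv2.imwrite("pics/w1z.png",cv2.resize(c,None,fx=2.8,fy=2.3 if 0 else 2.3,interpolation=cv2.INTER_CUBIC) if 0 else cv2.resize(im[30:270,190:410],None,fx=2.5,fy=2.5,interpolation=cv2.INTER_CUBIC))
hsv=cv2.cvtColor(im,cv2.COLOR_BGR2HSV)
m=((hsv[...,0]>10)&(hsv[...,0]<32)&(hsv[...,1]>90)).astype(np.uint8);m[:110]=0;m[175:]=0;m[:,:265]=0;m[:,330:]=0
m=cv2.morphologyEx(m,cv2.MORPH_CLOSE,np.ones((13,13)))
cs,_=cv2.findContours(m,0,2);k=max(cs,key=cv2.contourArea);print(cv2.contourArea(k));(u,v),r=cv2.minEnclosingCircle(k);print(u,v,r)
print("cap",cast("wrist",(u,v),111))
print("worm",cast("wrist",(303,92),118), "tip",proj("wrist",toolmat()[1]))
for uv in [(301,7),(305,60)]: print(cast("wrist",uv,112))
```

```text
1254.5
299.8515319824219 145.28622436523438 21.916261672973633
cap [670.84393887 -10.58344656 111.        ]
worm [626.1553368  -30.10711279 118.        ] tip [284.30573937 256.87204808]
[551.21991994 -68.49648599 112.        ]
[597.43463673 -41.87294354 112.        ]
```

View pics/w1z.png

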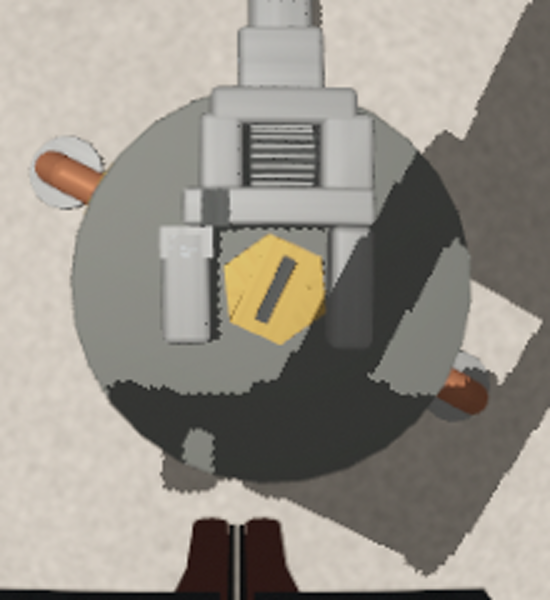

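Run:
```python
from h import *
a=cast("wrist",(303,35),112);b=cast("wrist",(302.8,92),118);print(a,b,np.degrees(np.arctan2(*(b-a)[1::-1])))
# edges
a=cast("wrist",(190+163/2.5,30+340/2.5),115);b=cast("wrist",(190+161/2.5,30+228/2.5),115);print(a,b,np.degrees(np.arctan2(*(a-b)[1::-1])))
a=cast("wrist",(190+372/2.5,30+345/2.5),115);b=cast("wrist",(190+372/2.5,30+228/2.5),115);print(a,b,np.degrees(np.arctan2(*(a-b)[1::-1])))
a=cast("wrist",(190+211/2.5,30+300/2.5),115);b=cast("wrist",(190+329/2.5,30+300/2.5),115);print("mouth",np.linalg.norm(a-b))
s,t,R=toolmat()
for dy in(0,5,10): print(proj("wrist",t+R@[0,dy,0]))
for w in(-7,7): print(proj("wrist",t+R@[0,10,w]))
w=cast("wrist",(302.8,30+155/2.5),120);print("worm",w,np.linalg.norm(w-cast("wrist",(300,145.3),111)))
for T in (w+[0,0,20],): print(R.T@(T-t)/10)
```

```text
[576.26257732 -54.26601527 112.        ] [626.23658497 -30.26580209 118.        ] 25.652828998003415
[705.86107938 -39.04454718 115.        ] [669.10726109 -57.55856324 115.        ] 26.735785436958334
[673.06920828  30.81263389 115.        ] [634.67608199  10.83914803 115.        ] 27.485073631888543
mouth 43.065800118973094
[284.30573937 256.87204808]
[284.29887535 248.27822728]
[284.29188974 239.50222594]
[271.08130149 239.49382155]
[297.50294452 239.47729729]
worm [626.47976496 -30.26904623 120.        ] 49.36922857202642
[10.94602482  9.99307339  1.63783581]
```

>>> step_arm(
  increments=[
    [0, 0, 0, 0, 4, 0.6, 0],
    [0, 0, 0, 2, 8, 1.2, 0],
    [0, 0, 0, 5, 10.8, 1.6, 0],
    [0, 0, 0, 8, 10.8, 1.6, 0],
    [0, 0, 0, 10, 10.8, 1.6, 0],
    [0, 0, 0, 11.5, 10.8, 1.6, 0],
    [0, 0, 0, 11.9, 10.8, 1.6, 0],
    [0, 0, 0, 11.9, 10.8, 1.6, 0],
  ],
)

```text
time_s: 3.4
tool_pos: [619.6, -34.1, 130.2]
orientation: [-0.601, 0.373, 0.601, 0.372]
wrist_force: [1.0, -0.5, 0.2]
gripper_width: 0.006
```

Run:
```python
from h import *
s,t,R=toolmat();print(t,R,s["wrist_force"])
w=np.array([626.4,-30.2,120]);d=R.T@(t-w);print("tip rel worm in tool axes",d)
cv2.imwrite("pics/w2.png",cams.snapshot("wrist")[:,:,::-1])
```

```text
[619.59905594 -34.14817823 130.2411862 ] [[-1.31415163e-03 -8.95903939e-01 -4.44245885e-01]
 [-9.74568457e-04 -4.44244910e-01  8.95904856e-01]
 [-9.99998662e-01  1.61030286e-03 -2.89314546e-04]] [ 0.9506758  -0.5054171   0.15352906]
tip rel worm in tool axes [-10.22838725   7.86344206  -0.51886356]
```

View pics/w2.png

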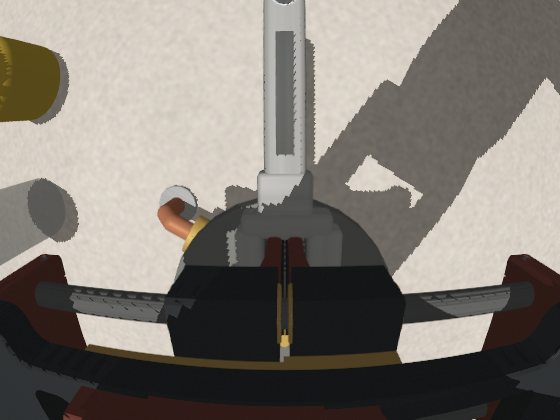

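>>> step_arm(
  increments=[
    [0, 0, 0, 0.5, 0, 0, 0],
    [0, 0, 0, 0.9, 0, 0, 0],
    [0, 0, 0, 0.95, 0, 0, 0],
    [0, 0, 0, 1.0, 0, 0, 0],
    [0, 0, 0, 1.05, 0, 0, 0],
    [0, 0, 0, 1.05, 0, 0, 0],
    [0, 0, 0, 1.05, 0, 0, 0],
    [0, 0, 0, 1.05, 0, 0, 0],
  ],
)

```text
time_s: 4.25
tool_pos: [620.1, -34.2, 120.5]
orientation: [0.601, -0.373, -0.601, -0.372]
wrist_force: [0.1, 0.2, -1.2]
gripper_width: 0.008
```

>>> step_arm(
  increments=[
    [0, 0, 0, 0.05, 0, 0, 0],
    [0, 0, 0, 0.1, 0, 0, 0],
    [0, 0, 0, 0.15, 0, 0, 0],
    [0, 0, 0, 0.15, 0, 0, 0],
    [0, 0, 0, 0.15, 0, 0, 0],
    [0, 0, 0, 0.15, 0, 0, 0],
    [0, 0, 0, 0.15, 0, 0, 0],
    [0, 0, 0, 0.15, 0, 0, 0],
  ],
)

```text
time_s: 5.05
tool_pos: [620.5, -34.1, 120.0]
orientation: [0.601, -0.373, -0.6, -0.373]
wrist_force: [-2.6, 1.0, 8.1]
gripper_width: 0.008
```

>>> step_arm(
  increments=[
    [0, 0, 0, 0.12, -0.25, 0, 0],
    [0, 0, 0, 0.12, -0.5, 0, 0],
    [0, 0, 0, 0.12, -0.75, 0, 0],
    [0, 0, 0, 0.12, -1.0, 0, 0],
    [0, 0, 0, 0.12, -1.25, 0, 0],
    [0, 0, 0, 0.12, -1.5, 0, 0],
    [0, 0, 0, 0.12, -1.6, 0, 0],
    [0, 0, 0, 0.12, -1.6, 0, 0],
  ],
)

```text
time_s: 5.85
tool_pos: [635.2, -26.8, 119.9]
orientation: [0.602, -0.373, -0.6, -0.373]
wrist_force: [-2.4, 1.5, 8.9]
gripper_width: 0.005
```

Run:
```python
from h import *
s,t,R=toolmat();print(t,s["wrist_force"])
w=np.array([626.4,-30.2,120]);d=R.T@(t-w);print("tip rel worm in tool axes",d)
cv2.imwrite("pics/w3.png",cams.snapshot("wrist")[:,:,::-1])
im=cams.snapshot("top")[:,:,::-1];cv2.imwrite("pics/t3.png",cv2.resize(im[150:280,210:340],None,fx=4.6,fy=4.6,interpolation=cv2.INTER_CUBIC))
```

```text
[635.20332782 -26.80632863 119.89816029] [-2.4118496   1.49922561  8.85051773]
tip rel worm in tool axes [ 0.11488197 -9.39441639 -0.87045979]
```

View pics/w3.png

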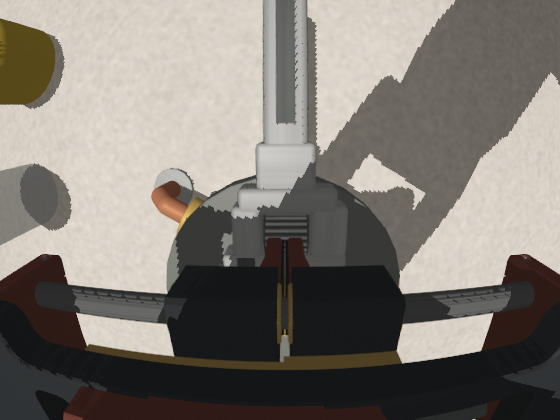

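>>> step_arm(
  increments=[
    [0, 0, 0, -0.4, 0.6, 0.05, 0],
    [0, 0, 0, -0.4, 1.7, 0.05, 0],
    [0, 0, 0, -0.1, 1.8, 0.05, 0],
    [0, 0, 0, 0.15, 1.8, 0.05, 0],
    [0, 0, 0, 0.15, 1.3, 0.05, 0],
    [0, 0, 0, 0.15, 0.8, 0.05, 0],
    [0, 0, 0, 0.15, 0.4, 0.05, 0],
    [0, 0, 0, 0.15, 0, 0.05, 0],
  ],
)

```text
time_s: 6.75
tool_pos: [635.2, -26.2, 119.7]
orientation: [0.602, -0.373, -0.6, -0.373]
wrist_force: [-3.4, 0.8, 11.0]
gripper_width: 0.008
```

>>> step_arm(
  increments=[
    [0, 0, 0, -0.4, 0.6, 0.05, 0],
    [0, 0, 0, -0.4, 1.7, 0.05, 0],
    [0, 0, 0, -0.1, 1.8, 0.05, 0],
    [0, 0, 0, 0.15, 1.8, 0.05, 0],
    [0, 0, 0, 0.15, 1.3, 0.05, 0],
    [0, 0, 0, 0.15, 0.8, 0.05, 0],
    [0, 0, 0, 0.15, 0.3, 0.05, 0],
    [0, 0, 0, 0.15, -0.1, 0.05, 0],
  ],
)

```text
time_s: 7.55
tool_pos: [636.3, -25.5, 119.6]
orientation: [0.602, -0.372, -0.6, -0.373]
wrist_force: [-2.2, -0.5, 10.6]
gripper_width: 0.003
```

Run:
```python
from h import *
s,t,R=toolmat();print(t,s["wrist_force"])
w=np.array([626.4,-30.2,120]);d=R.T@(t-w);print("tip rel worm in tool axes",d)
im=cams.snapshot("top")[:,:,::-1];cv2.imwrite("pics/t4.png",cv2.resize(im[150:280,210:340],None,fx=4.6,fy=4.6,interpolation=cv2.INTER_CUBIC))
im=cams.snapshot("scene")[:,:,::-1];cv2.imwrite("pics/s4.png",cv2.resize(im[150:290,200:320],None,fx=4.2,fy=4.2,interpolation=cv2.INTER_CUBIC))
```

```text
[636.34245645 -25.54700363 119.62361308] [-2.23658918 -0.51617156 10.56098973]
tip rel worm in tool axes [  0.40716805 -10.97363114  -0.24107378]
```

View pics/s4.png

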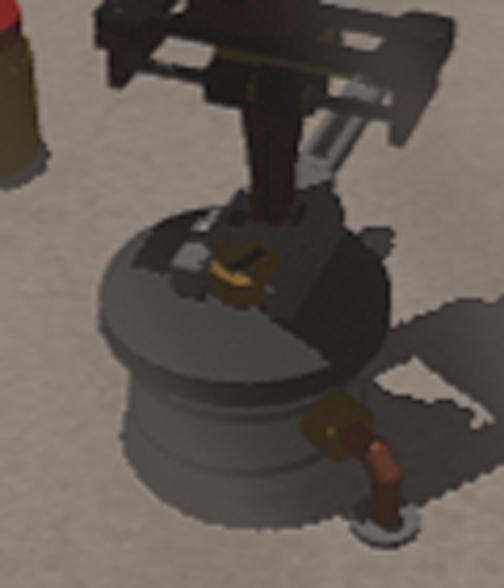

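>>> step_arm(
  increments=[
    [0, 0, 0, -0.4, 0.6, 0, 0],
    [0, 0, 0, -0.4, 1.8, 0, 0],
    [0, 0, 0, -0.1, 1.9, 0, 0],
    [0, 0, 0, 0.13, 1.9, 0, 0],
    [0, 0, 0, 0.13, 1.4, 0, 0],
    [0, 0, 0, 0.13, 0.9, 0, 0],
    [0, 0, 0, 0.13, 0.5, 0, 0],
    [0, 0, 0, 0.13, 0.1, 0, 0],
  ],
)

```text
time_s: 8.45
tool_pos: [634.3, -27.1, 119.5]
orientation: [0.602, -0.373, -0.6, -0.372]
wrist_force: [-11.3, -6.9, 20.9]
gripper_width: 0.003
```

>>> step_arm(
  increments=[
    [0, 0, 0, -1, 0, 0, 0],
    [0, 0, 0, -3, -3, 0, 0],
    [0, 0, 0, -5, -6, 0, 0],
    [0, 0, 0, -7, -8, 0, 0],
    [0, 0, 0, -8, -8, 0, 0],
    [0, 0, 0, -8, -8, 0, 0],
    [0, 0, 0, -8, -8, 0, 0],
    [0, 0, 0, -8, -8, 0, 0],
  ],
)

```text
time_s: 9.25
tool_pos: [704.3, 8.0, 198.0]
orientation: [-0.601, 0.374, 0.601, 0.372]
wrist_force: [0.8, -0.3, -0.1]
gripper_width: 0.005
```

Run:
```python
from h import *
s,t,R=toolmat();print(t,s["wrist_force"])
im=cams.snapshot("wrist")[:,:,::-1];cv2.imwrite("pics/w5r.png",im);cv2.imwrite("pics/w5.png",cv2.resize(im[30:270,190:410],None,fx=2.5,fy=2.5,interpolation=cv2.INTER_CUBIC))
```

```text
[704.25891442   8.02140909 198.03848629] [ 0.80634336 -0.27415931 -0.05534646]
```

View pics/w5.png

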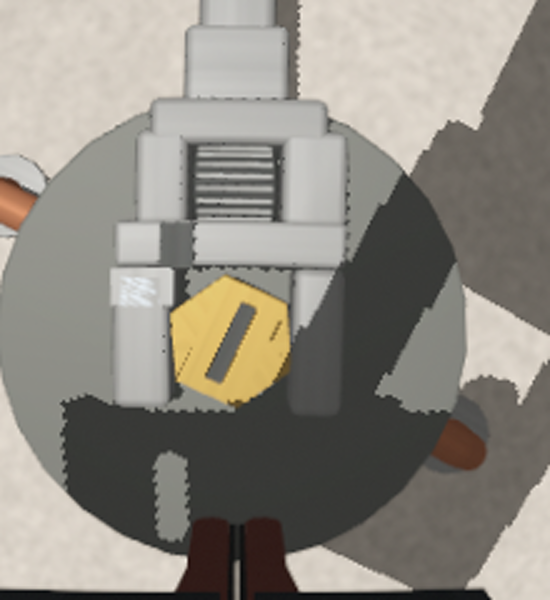

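Run:
```python
from h import *
p=cams.camera_params("wrist")
im=cv2.imread("pics/w5r.png")
for r in(300,320,350,395):
  v=30+r/2.5
  a=cast("wrist",(190+171/2.5,v),115);b=cast("wrist",(190+291/2.5,v),115);print(np.linalg.norm(a-b))
cv2.imwrite("pics/w5b.png",cv2.resize(im[130:200,225:335],None,fx=7,fy=7,interpolation=cv2.INTER_CUBIC))
w=cast("wrist",(190+235/2.5,30+182/2.5),120);c=cast("wrist",(190+231/2.5,30+341/2.5),111);print(w,c)
a=cast("wrist",(190+237/2.5,30),112);print(a,np.degrees(np.arctan2(*(w-a)[1::-1])))
```

```text
36.19084077737174
36.31481325929825
36.52961120810806
36.918900331551605
[627.07770296 -30.53309545 120.        ] [670.93874943 -10.27534135 111.        ]
[574.36383266 -55.91547331 112.        ] 25.711388039844568
```

View pics/w5b.png

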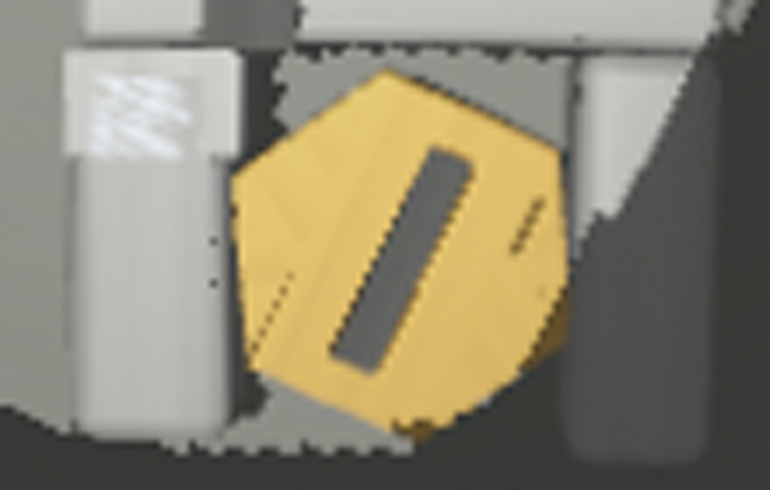

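>>> step_arm(
  increments=[
    [0, 0, 0, 0, 4, 0, 0],
    [0, 0, 0, 2, 8, 0, 0],
    [0, 0, 0, 5, 9.4, 0, 0],
    [0, 0, 0, 7, 9.4, 0, 0],
    [0, 0, 0, 7.5, 9.4, 0, 0],
    [0, 0, 0, 7.7, 9.4, 0, 0],
    [0, 0, 0, 7.9, 9.4, 0, 0],
    [0, 0, 0, 7.9, 9.4, 0, 0],
  ],
)

```text
time_s: 10.1
tool_pos: [620.9, -33.7, 120.4]
orientation: [0.601, -0.374, -0.6, -0.372]
wrist_force: [-1.7, -0.0, -0.0]
gripper_width: 0.005
```

>>> step_arm(
  increments=[
    [0, 0, 0, 0.1, -0.2, 0, 0],
    [0, 0, 0, 0.1, -0.4, 0, 0],
    [0, 0, 0, 0.1, -0.6, 0, 0],
    [0, 0, 0, 0.1, -0.8, 0, 0],
    [0, 0, 0, 0.1, -1.0, 0, 0],
    [0, 0, 0, 0.1, -1.2, 0, 0],
    [0, 0, 0, 0.1, -1.4, 0, 0],
    [0, 0, 0, 0.1, -1.6, 0, 0],
  ],
)

```text
time_s: 10.9
tool_pos: [634.8, -27.0, 120.0]
orientation: [0.601, -0.374, -0.601, -0.372]
wrist_force: [-6.0, -2.8, 6.8]
gripper_width: 0.008
```

>>> step_arm(
  increments=[
    [0, 0, 0, -0.4, 0.6, 0, 0],
    [0, 0, 0, -0.4, 1.5, 0, 0],
    [0, 0, 0, -0.1, 1.6, 0, 0],
    [0, 0, 0, 0.18, 1.6, 0, 0],
    [0, 0, 0, 0.18, 1.2, 0, 0],
    [0, 0, 0, 0.18, 0.8, 0, 0],
    [0, 0, 0, 0.18, 0.5, 0, 0],
    [0, 0, 0, 0.18, 0.2, 0, 0],
  ],
)

```text
time_s: 11.7
tool_pos: [631.2, -29.2, 119.6]
orientation: [-0.6, 0.375, 0.602, 0.37]
wrist_force: [-13.4, -7.4, 20.2]
gripper_width: 0.005
```

>>> step_arm(
  increments=[
    [0, 0, 0, -1, 0, 0, 0],
    [0, 0, 0, -3, -3, 0, 0],
    [0, 0, 0, -5, -6, 0, 0],
    [0, 0, 0, -7, -8, 0, 0],
    [0, 0, 0, -8, -8, 0, 0],
    [0, 0, 0, -8, -8, 0, 0],
    [0, 0, 0, -8, -8, 0, 0],
    [0, 0, 0, -8, -8, 0, 0],
  ],
)

```text
time_s: 12.5
tool_pos: [701.7, 6.3, 197.6]
orientation: [-0.599, 0.376, 0.602, 0.37]
wrist_force: [0.0, 0.1, 0.1]
gripper_width: 0.002
```

Run:
```python
from h import *
s,t,R=toolmat();print(t,s["wrist_force"])
im=cams.snapshot("wrist")[:,:,::-1];cv2.imwrite("pics/w6r.png",im)
cv2.imwrite("pics/w6b.png",cv2.resize(im[80:200,205:335],None,fx=5,fy=5,interpolation=cv2.INTER_CUBIC))
```

```text
[701.71101065   6.26086727 197.60736325] [0.03320669 0.07228631 0.11171805]
```

View pics/w6b.png

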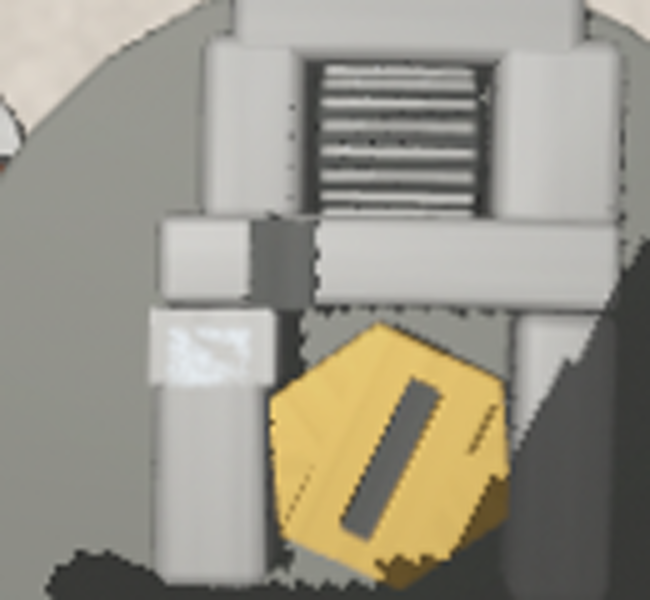

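Run:
```python
from h import *
p=cams.camera_params("wrist")
q=lambda u,v,z:cast("wrist",(u/5+205-.4,v/5+80-.4),z,p)
for r,l,rr in((400,272,512),(450,269,510),(500,267,508)):
  print("mouth",np.linalg.norm(q(l,r,115)-q(rr,r,115)))
ang=lambda a,b:np.degrees(np.arctan2(*(b-a)[1::-1]))
print("left jaw outer",ang(q(155,390,115),q(155,575,115)), "head edges", ang(q(207,45,115),q(205,210,115)),ang(q(620,45,115),q(620,210,115)))
print("bar",ang(q(165,303,115),q(600,303,115))-90, ang(q(240,45,115),q(580,45,115))-90)
cap=[(270,398),(380,323),(502,380),(285,527)]
C=[q(*c,111) for c in cap]
print("cap flats left",ang(C[0],C[3]),"topL",ang(C[0],C[1])-60-0,"topR",ang(C[1],C[2]), "AF", np.linalg.norm(C[0]-C[2]))
print("rib",ang(q(425,385,113),q(357,535,113)))
```

```text
mouth 36.31825795054821
mouth 36.64392255085033
mouth 36.84232268544349
left jaw outer 24.79678493673311 head edges 25.418868168543483 26.557425747590656
bar 26.238139261430334 26.406513383226212
cap flats left 32.191217248747144 topL 90.4573479940261 topR 91.3041338258101 AF 35.753503520677945
rib 2.117697001106624
```

Run:
```python
from h import *
s,t,R=toolmat();print(np.degrees(np.arctan2(R[1,1],R[0,1]))+180, R)
print(R.T@(np.array([527.3,-79.2,150])-t)/10)
```

```text
26.354725441125993 [[-0.00778361 -0.8960239  -0.44393758]
 [-0.00528436 -0.44390798  0.8960568 ]
 [-0.99995574  0.00932048 -0.0012797 ]]
[ 4.95422061 19.39763914  0.09522145]
```

>>> step_arm(
  increments=[
    [0, 0, 0, 0, 4, 0, 45],
    [0, 0, 0, 0, 8, 0, 45],
    [0, 0, 0, 1, 12, 0, 45],
    [0, 0, 0, 2, 16, 0, 45],
    [0, 0, 0, 3.5, 19.4, 0, 45],
    [0, 0, 0, 5, 19.4, 0.1, 45],
    [0, 0, 0, 5, 19.4, 0.1, 45],
    [0, 0, 0, 5, 19.4, 0.1, 45],
  ],
)

```text
time_s: 13.35
tool_pos: [527.3, -79.3, 149.5]
orientation: [-0.599, 0.376, 0.602, 0.37]
wrist_force: [0.3, -0.0, 0.3]
gripper_width: 0.449
```

Run:
```python
from h import *
s,t,R=toolmat();print(t,s["gripper_width"])
cv2.imwrite("pics/w7.png",cams.snapshot("wrist")[:,:,::-1])
```

```text
[527.31803069 -79.29094397 149.5195787 ] 0.44949269465899383
```

View pics/w7.png

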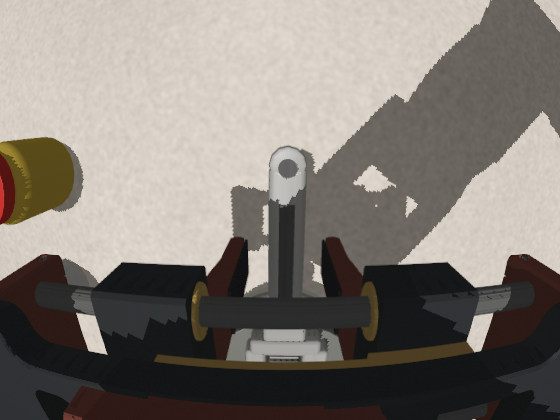

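>>> step_arm(
  increments=[
    [0, 0, 0, 2, 0, 0, 45],
    [0, 0, 0, 4, 0, 0, 45],
    [0, 0, 0, 5.4, 0, 0, 45],
    [0, 0, 0, 5.4, 0, 0, 32],
    [0, 0, 0, 5.4, 0, 0, 32],
    [0, 0, 0, 5.4, 0, 0, 32],
    [0, 0, 0, 5.4, 0, 0, 32],
    [0, 0, 0, 5.4, 0, 0, 32],
  ],
)

```text
time_s: 14.2
tool_pos: [528.0, -79.6, 96.6]
orientation: [-0.6, 0.376, 0.602, 0.37]
wrist_force: [0.6, 0.3, 0.7]
gripper_width: 0.319
```

>>> step_arm(
  increments=[
    [-1, 0, 0, 0, 0, -0.3, 32],
    [-2, 0, 0, 0, 0, -0.6, 32],
    [-3, 0, 0, 0, 0, -0.9, 32],
    [-4, 0, 0, 0, 0, -1.2, 32],
    [-5, 0, 0, 0, 0, -1.3, 32],
    [-5, 0, 0, 0, 0, -1.3, 32],
    [-5, 0, 0, 0, 0, -1.3, 32],
    [-5, 0, 0, 0, 0, -1.3, 32],
  ],
)

```text
time_s: 15.0
tool_pos: [534.2, -91.3, 96.7]
orientation: [-0.616, 0.349, 0.617, 0.344]
wrist_force: [-0.6, -0.3, -1.2]
gripper_width: 0.322
```

>>> step_arm(
  increments=[
    [0, 0, 0, 0, 0, 0, 50],
    [0, 0, 0, 0, 0, 0, 60],
    [0, 0, 0, -4, 0, 0, 60],
    [0, 0, 0, -8, 0, 0, 50],
    [0, 0, 0, -10, -4, 0, 0],
    [0, 0, 0, -10, -9, 0, 0],
    [0, 0, 0, -10, -14, 0, 0],
    [0, 0, 0, -10, -19, 0, 0],
  ],
)

```text
time_s: 15.8
tool_pos: [698.9, 9.2, 196.1]
orientation: [0.617, -0.349, -0.616, -0.344]
wrist_force: [0.4, -1.1, 0.4]
gripper_width: 0.178
```

Run:
```python
from h import *
s,t,R=toolmat();print(t,s["gripper_width"],np.degrees(np.arctan2(R[1,1],R[0,1]))+180)
im=cams.snapshot("wrist")[:,:,::-1];cv2.imwrite("pics/w8r.png",im)
cv2.imwrite("pics/w8b.png",cv2.resize(im[80:200,205:335],None,fx=5,fy=5,interpolation=cv2.INTER_CUBIC))
```

```text
[698.91887845   9.17836173 196.1288862 ] 0.177539026201488 31.34574368783325
```

View pics/w8b.png

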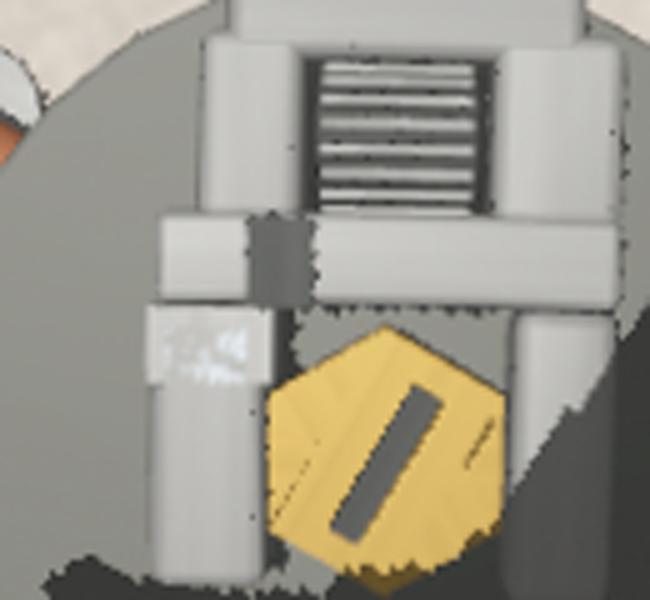

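Run:
```python
from h import *
s,t,R=toolmat()
w=cast("wrist",(205+398/5-.4,80+135/5-.4),120);print(w,R.T@(w-t)/10)
```

```text
[633.84027913 -30.51391906 120.        ] [7.58431589e+00 8.33421551e+00 1.51967413e-03]
```

Run:
```python
from h import *
s,t,R=toolmat();print(t)
im=cams.snapshot("wrist")[:,:,::-1];cv2.imwrite("pics/w9r.png",im)
s,t,R=toolmat();print(t)
hsv=cv2.cvtColor(im.copy(),cv2.COLOR_BGR2HSV)
m=((hsv[...,0]>10)&(hsv[...,0]<32)&(hsv[...,1]>90)).astype(np.uint8);m[:80]=0;m[215:]=0;m[:,:245]=0;m[:,320:]=0
ys,xs=np.nonzero(m);print(xs.min(),xs.max(),ys.min(),ys.max())
cv2.imwrite("pics/w9b.png",cv2.resize(im[60:210,205:345],None,fx=4,fy=4,interpolation=cv2.INTER_CUBIC))
w=np.array([629.3,-35.3,120]);print(R.T@(w-t)/10, proj("wrist",w))
```

```text
[704.7783721   13.29140819 195.80883903]
[701.67869847  11.48414925 195.21893313]
258 305 136 189
[ 7.55093474  8.59108697 -0.17266839] [281.768961   103.09870866]
```

View pics/w9b.png

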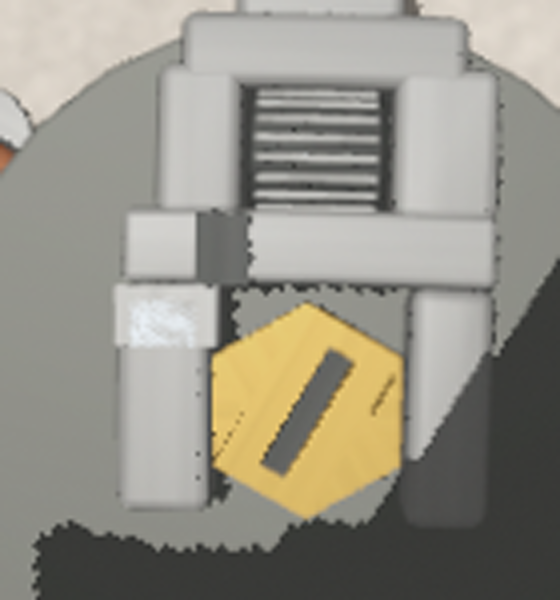

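>>> step_arm(
  increments=[
    [0, 0, 0, 0, 4, 0, 0],
    [0, 0, 0, 2, 8, -0.1, 0],
    [0, 0, 0, 5, 9.4, -0.1, 0],
    [0, 0, 0, 7, 9.4, -0.1, 0],
    [0, 0, 0, 7.4, 9.4, -0.1, 0],
    [0, 0, 0, 7.6, 9.4, -0.1, 0],
    [0, 0, 0, 7.7, 9.4, -0.1, 0],
    [0, 0, 0, 7.7, 9.4, -0.1, 0],
  ],
)

```text
time_s: 16.7
tool_pos: [621.9, -38.4, 120.1]
orientation: [0.618, -0.347, -0.617, -0.344]
wrist_force: [-5.3, 2.0, 7.4]
gripper_width: 0.004
```

>>> step_arm(
  increments=[
    [0, 0, 0, 0.1, -0.2, 0, 0],
    [0, 0, 0, 0.1, -0.4, 0, 0],
    [0, 0, 0, 0.1, -0.6, 0, 0],
    [0, 0, 0, 0.1, -0.8, 0, 0],
    [0, 0, 0, 0.1, -1.0, 0, 0],
    [0, 0, 0, 0.1, -1.2, 0, 0],
    [0, 0, 0, 0.1, -1.4, 0, 0],
    [0, 0, 0, 0.1, -1.5, 0, 0],
  ],
)

```text
time_s: 17.5
tool_pos: [634.5, -31.6, 120.0]
orientation: [0.618, -0.347, -0.617, -0.343]
wrist_force: [-5.8, -5.4, 9.8]
gripper_width: 0.005
```

>>> step_arm(
  increments=[
    [0, 0, 0, -0.4, 0.6, 0, 0],
    [0, 0, 0, -0.4, 1.5, 0, 0],
    [0, 0, 0, -0.1, 1.6, 0, 0],
    [0, 0, 0, 0.13, 1.6, 0, 0],
    [0, 0, 0, 0.13, 1.2, 0, 0],
    [0, 0, 0, 0.13, 0.8, 0, 0],
    [0, 0, 0, 0.13, 0.5, 0, 0],
    [0, 0, 0, 0.13, 0.2, 0, 0],
  ],
)

```text
time_s: 18.3
tool_pos: [630.6, -34.6, 119.6]
orientation: [-0.617, 0.349, 0.618, 0.341]
wrist_force: [-14.5, -10.9, 19.2]
gripper_width: 0.008
```

>>> step_arm(
  increments=[
    [0, 0, 0, -1, 0, 0, 0],
    [0, 0, 0, -3, -3, 0, 0],
    [0, 0, 0, -5, -6, 0, 0],
    [0, 0, 0, -7, -8, 0, 0],
    [0, 0, 0, -8, -8, 0, 0],
    [0, 0, 0, -8, -8, 0, 0],
    [0, 0, 0, -8, -8, 0, 0],
    [0, 0, 0, -8, -8, 0, 0],
  ],
)

```text
time_s: 19.1
tool_pos: [697.7, 7.5, 197.4]
orientation: [-0.616, 0.35, 0.619, 0.341]
wrist_force: [-0.3, 0.7, -0.1]
gripper_width: 0.006
```

Run:
```python
from h import *
s,t,R=toolmat();print(t,np.degrees(np.arctan2(R[1,1],R[0,1]))+180)
im=cams.snapshot("wrist")[:,:,::-1];cv2.imwrite("pics/w10r.png",im)
s,t,R=toolmat();print(t)
cv2.imwrite("pics/w10b.png",cv2.resize(im[60:210,205:345],None,fx=4,fy=4,interpolation=cv2.INTER_CUBIC))
```

```text
[697.73476732   7.546961   197.41940421] 31.576132263298234
[697.93528065   7.54256693 197.50244516]
```

View pics/w10b.png

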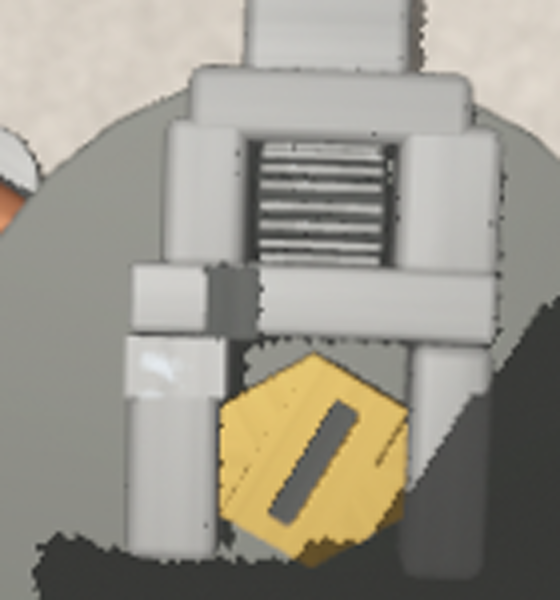

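Run:
```python
from h import *
p=cams.camera_params("wrist")
im=cv2.imread("pics/w10r.png")
q=lambda u,v,z:cast("wrist",(u/4+205-.4,v/4+60-.4),z,p)
for r in (420,460,500):
  a=q(0,r,111)
  print(np.linalg.norm(q(219,r,111)-q(408,r,111)),np.linalg.norm(q(219,r,115)-q(408,r,115)))
o=im[140:205,225:325];cv2.imwrite("pics/w10c.png",cv2.resize(o,None,fx=8,fy=8,interpolation=cv2.INTER_LANCZOS4))
w=q(322,203,120);a=q(330,20,112);print(w,np.degrees(np.arctan2(*(w-a)[1::-1])))
```

```text
36.40198618440698 35.81841703277299
36.5826336682255 35.99616851255638
36.78804321068909 36.19828508436098
[628.0692721  -34.85638795 120.        ] 29.149161021723476
```

View pics/w10c.png

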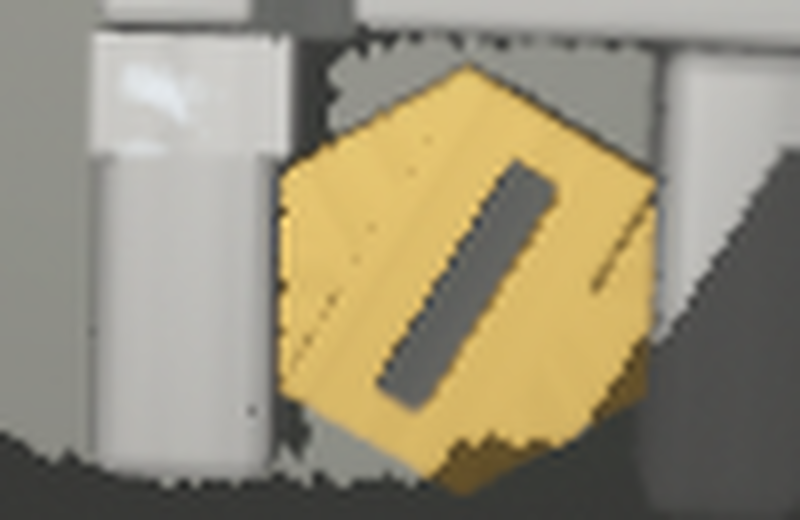

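Run:
```python
from h import *
s,t,R=toolmat();print(R)
print(R.T@(np.array([533,-91.4,150])-t)/10)
```

```text
[[-0.00934469 -0.85191719 -0.52359315]
 [-0.00914724 -0.52352128  0.8519635 ]
 [-0.9999145   0.01275077 -0.00290055]]
[ 4.99447045 19.17040463  0.22013107]
```

>>> step_arm(
  increments=[
    [0, 0, 0, 0, 4, 0, 50],
    [0, 0, 0, 0, 8, 0, 50],
    [0, 0, 0, 1, 12, 0.1, 50],
    [1, 0, 0, 2, 16, 0.2, 50],
    [1, 0, 0, 3.5, 19.2, 0.2, 50],
    [1, 0, 0, 5, 19.2, 0.2, 50],
    [1, 0, 0, 5, 19.2, 0.2, 50],
    [1, 0, 0, 5, 19.2, 0.2, 50],
  ],
)

```text
time_s: 19.95
tool_pos: [532.8, -91.8, 149.9]
orientation: [-0.613, 0.355, 0.616, 0.346]
wrist_force: [1.1, 0.0, -0.2]
gripper_width: 0.5
```

Run:
```python
from h import *
s,t,R=toolmat();print(t,s["gripper_width"],R)
cv2.imwrite("pics/w11.png",cams.snapshot("wrist")[:,:,::-1])
```

```text
[532.83246535 -91.84191719 149.88652737] 0.49977582583712815 [[-0.00982861 -0.86106699 -0.50839653]
 [-0.00902537 -0.50832399  0.86111861]
 [-0.99991097  0.01305206 -0.00277533]]
```

View pics/w11.png

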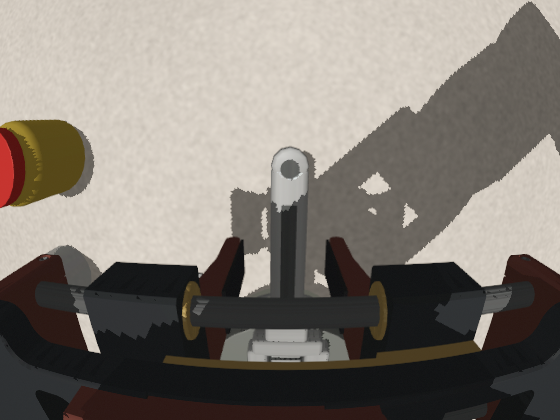

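>>> step_arm(
  increments=[
    [0, 0, 0, 2, 0, 0, 50],
    [0, 0, 0, 4, 0, 0, 50],
    [0, 0, 0, 5.3, 0, 0, 50],
    [0, 0, 0, 5.4, 0, 0, 33],
    [0, 0, 0, 5.4, 0, 0, 33],
    [0, 0, 0, 5.4, 0, 0, 33],
    [0, 0, 0, 5.4, 0, 0, 33],
    [0, 0, 0, 5.4, 0, 0, 33],
  ],
)

```text
time_s: 20.8
tool_pos: [533.3, -91.9, 96.9]
orientation: [-0.613, 0.355, 0.615, 0.346]
wrist_force: [0.4, 3.3, 0.6]
gripper_width: 0.333
```

>>> step_arm(
  increments=[
    [3, 0, 0, 0, -0.02, 0.84, 33],
    [6, 0, 0, 0, -0.09, 1.67, 33],
    [9, 0, 0, 0, -0.2, 2.5, 33],
    [12, 0, 0, 0, -0.35, 3.33, 33],
    [15, 0, 0, 0, -0.55, 4.14, 33],
    [18, 0, 0, 0, -0.78, 4.94, 33],
    [21, 0, 0, 0, -1.06, 5.73, 33],
    [24, 0, 0, 0, -1.38, 6.51, 33],
  ],
)

```text
time_s: 21.6
tool_pos: [512.8, -29.7, 97.3]
orientation: [0.528, -0.475, -0.527, -0.467]
wrist_force: [-0.4, -5.7, 3.0]
gripper_width: 0.326
```

Run:
```python
from h import *
s,t,R=toolmat();print(t,s["gripper_width"],s["wrist_force"],np.degrees(np.arctan2(R[1,1],R[0,1]))+180)
P=np.array([671,-10.3]);d=t[:2]-P;print(np.hypot(*d),np.degrees(np.arctan2(d[1],d[0]))+180, (R.T@(np.array([671,-10.3,96])-t)))
im=cams.snapshot("scene")[:,:,::-1];cv2.imwrite("pics/s12.png",cv2.resize(im[130:290,180:340],None,fx=3.7,fy=3.7,interpolation=cv2.INTER_CUBIC))
```

```text
[512.81256219 -29.74992506  97.30692734] 0.32646568136051274 [-0.44000805 -5.73376497  2.95465825] 6.483941733255563
159.37868447645684 7.009616154402011 [ 1.58949456e-01 -1.59377241e+02  1.46390706e+00]
```

View pics/s12.png

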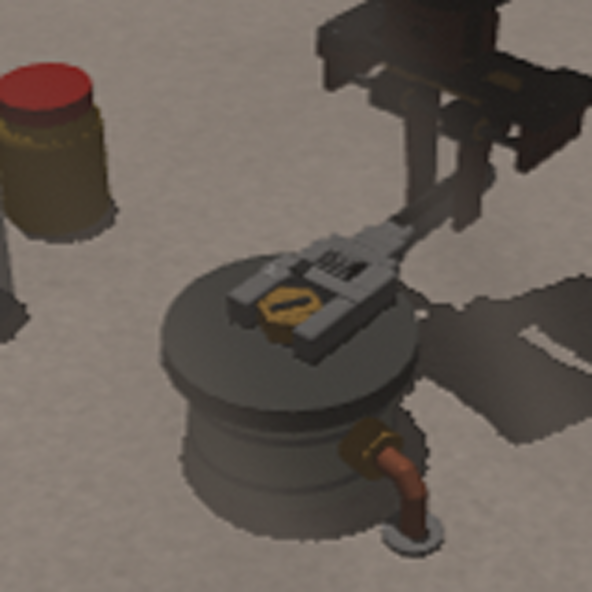

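>>> step_arm(
  increments=[
    [3, 0, 0, 0, -0.02, 0.84, 33],
    [6, 0, 0, 0, -0.09, 1.67, 33],
    [9, 0, 0, 0, -0.2, 2.5, 33],
    [12, 0, 0, 0, -0.35, 3.33, 33],
    [15, 0, 0, 0, -0.55, 4.14, 33],
    [18, 0, 0, 0, -0.78, 4.94, 33],
    [21, 0, 0, 0, -1.06, 5.73, 33],
    [24, 0, 0, 0, -1.38, 6.51, 33],
  ],
)

```text
time_s: 22.45
tool_pos: [518.9, 36.1, 97.3]
orientation: [-0.419, 0.575, 0.415, 0.566]
wrist_force: [-4.6, -10.0, 8.3]
gripper_width: 0.33
```

>>> step_arm(
  increments=[
    [1.5, 0, 0, 0, 0, 0.42, 33],
    [3, 0, 0, 0, -0.02, 0.84, 33],
    [4.5, 0, 0, 0, -0.05, 1.25, 33],
    [6, 0, 0, 0, -0.09, 1.67, 33],
    [7.5, 0, 0, 0, -0.14, 2.09, 33],
    [9, 0, 0, 0, -0.2, 2.5, 33],
    [10, 0, 0, 0, -0.24, 2.78, 33],
    [10, 0, 0, 0, -0.24, 2.78, 33],
  ],
)

```text
time_s: 23.25
tool_pos: [528.9, 60.8, 97.4]
orientation: [-0.369, 0.61, 0.364, 0.6]
wrist_force: [-3.9, -4.9, 5.6]
gripper_width: 0.332
```

Run:
```python
from h import *
s,t,R=toolmat();print(t,s["gripper_width"],s["wrist_force"],np.degrees(np.arctan2(R[1,1],R[0,1]))+180)
P=np.array([671,-10.3]);d=t[:2]-P;print(np.hypot(*d),np.degrees(np.arctan2(d[1],d[0]))+180, (R.T@(np.array([671,-10.3,96])-t)))
im=cams.snapshot("top")[:,:,::-1];cv2.imwrite("pics/t12.png",cv2.resize(im[150:280,210:340],None,fx=4.6,fy=4.6,interpolation=cv2.INTER_CUBIC))
```

```text
[528.93939616  60.83015784  97.38409192] 0.33219056543454245 [-3.85172751 -4.88599185  5.60589896] 332.4189519834795
158.87326558199237 333.40273882826506 [   1.20137312 -158.85098623    2.74792694]
```

View pics/t12.png

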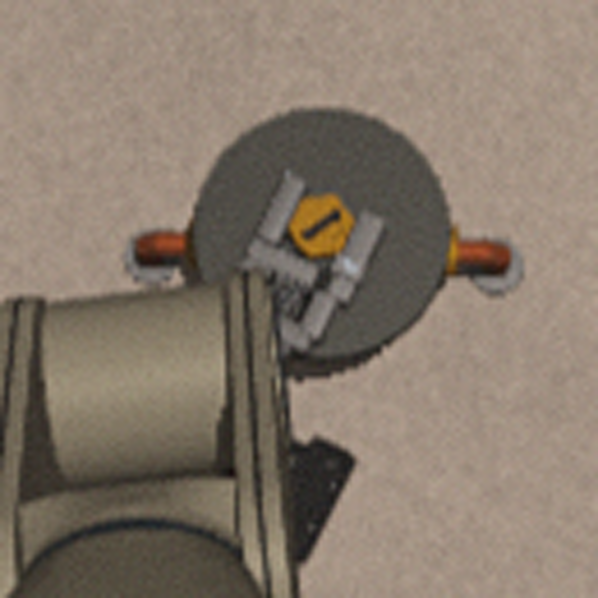

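>>> step_arm(
  increments=[
    [1, 0, 0, 0, 0, 0.28, 33],
    [2, 0, 0, 0, -0.01, 0.56, 33],
    [3, 0, 0, 0, -0.02, 0.84, 33],
    [4, 0, 0, 0, -0.04, 1.12, 33],
    [5, 0, 0, 0, -0.06, 1.4, 33],
    [5, 0, 0, 0, -0.06, 1.4, 33],
    [5, 0, 0, 0, -0.06, 1.4, 33],
    [5, 0, 0, 0, -0.06, 1.4, 33],
  ],
)

```text
time_s: 24.1
tool_pos: [535.5, 72.5, 97.4]
orientation: [-0.343, 0.625, 0.337, 0.615]
wrist_force: [-4.1, -5.0, 4.7]
gripper_width: 0.333
```

>>> step_arm(
  increments=[
    [1, 0, 0, 0, 0, 0.28, 33],
    [2, 0, 0, 0, -0.01, 0.56, 33],
    [3, 0, 0, 0, -0.02, 0.84, 33],
    [3, 0, 0, 0, -0.02, 0.9, 33],
    [3, 0, 0, 0, -0.02, 1.0, 33],
    [3, 0, 0, 0, -0.02, 1.0, 33],
    [3, 0, 0, 0, -0.02, 1.0, 33],
    [3, 0, 0, 0, -0.02, 1.0, 33],
  ],
)

```text
time_s: 24.9
tool_pos: [540.3, 80.1, 97.4]
orientation: [-0.327, 0.635, 0.321, 0.623]
wrist_force: [-4.2, -5.6, 4.7]
gripper_width: 0.33
```

Run:
```python
from h import *
s,t,R=toolmat();print(t,s["wrist_force"],np.degrees(np.arctan2(R[1,1],R[0,1]))+180-360)
P=np.array([671,-10.3]);d=t[:2]-P;print(np.hypot(*d),np.degrees(np.arctan2(d[1],d[0]))-180, (R.T@(np.array([671,-10.3,96])-t)))
```

```text
[540.32760765  80.11787309  97.40566042] [-4.18476814 -5.55196427  4.70597744] -35.49788586350962
158.9045811064375 -34.68103355918362 [   1.40889174 -158.88800431    2.29322662]
```

Run:
```python
from h import *
im=cams.snapshot("top")[:,:,::-1];cv2.imwrite("pics/t13.png",cv2.resize(im[170:250,230:340],None,fx=7,fy=7,interpolation=cv2.INTER_CUBIC))
im=cams.snapshot("scene")[:,:,::-1];cv2.imwrite("pics/s13.png",cv2.resize(im[170:270,200:320],None,fx=6,fy=6,interpolation=cv2.INTER_CUBIC))
```

```text
(no output)
```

View pics/t13.png

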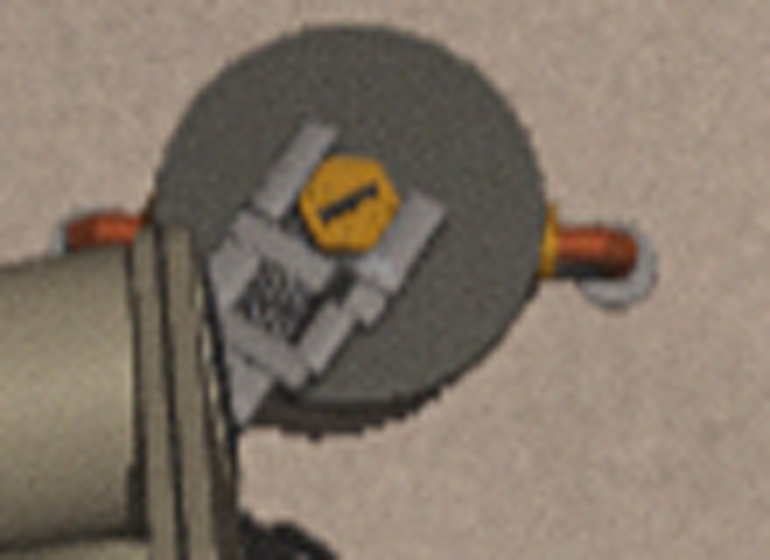

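View pics/s13.png

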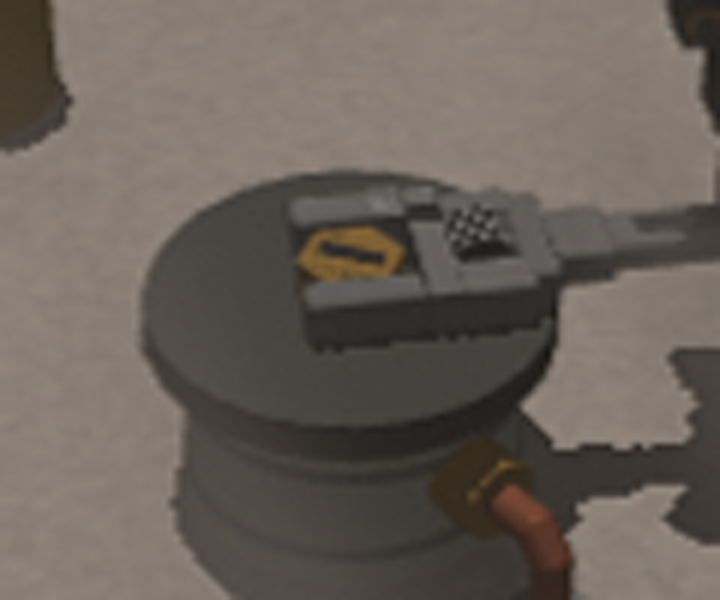

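Run:
```python
from h import *
ang=lambda a,b:np.degrees(np.arctan2(*(b-a)[1::-1]))
q=lambda u,v,z:cast("scene",(u/6+200-.4,v/6+170-.4),z)
a,b=q(322,241,112),q(383,265,112);print("rib scene",a,b,ang(b,a),np.linalg.norm(a-b))
for l in [((305,308),(420,292)),((290,205),(380,193)),((310,290),(415,275))]: print("jaw",ang(q(*l[1],115),q(*l[0],115)))
H=[(300,262),(318,232),(370,225),(403,252),(385,283),(330,283)]
print([np.round(q(*h,111)[:2],1) for h in H])
q=lambda u,v,z:cast("top",(u/7+230-.4,v/7+170-.4),z)
a,b=q(320,214,112),q(379,188,112);print("rib top",ang(a,b),np.linalg.norm(a-b))
for l in [((260,192),(312,122)),((383,285),(443,210)),((285,213),(337,140)),((300,380),(385,300))]: print("jaw",ang(q(*l[0],115),q(*l[1],115)))
```

```text
rib scene [676.88855592 -22.3125111  112.        ] [670.28334057   4.44783886 112.        ] -76.13491169621562 27.56347583183188
jaw -30.420932179033446
jaw -30.15877837375321
jaw -29.959127760933335
[array([690.8, -19.1]), array([673.3, -28.6]), array([655.8, -18.4]), array([658.3,   2.7]), array([676.4,  12.1]), array([691.3,  -1.9])]
rib top -66.31710407588633 25.89285267081672
jaw -36.24555002595798
jaw -38.71827552628491
jaw -35.193102957213625
jaw -46.816118331484226
```

>>> step_arm(
  increments=[
    [1, 0, 0, 0, 0, 0.28, 33],
    [2, 0, 0, 0, -0.01, 0.56, 33],
    [2, 0, 0, 0, -0.01, 0.56, 33],
    [2, 0, 0, 0, -0.01, 0.56, 33],
    [2, 0, 0, 0, -0.01, 0.56, 33],
    [2, 0, 0, 0, -0.01, 0.56, 33],
    [2, 0, 0, 0, -0.01, 0.56, 33],
    [2, 0, 0, 0, -0.01, 0.56, 33],
  ],
)

```text
time_s: 25.8
tool_pos: [542.7, 83.5, 97.4]
orientation: [-0.317, 0.641, 0.309, 0.627]
wrist_force: [-3.6, -8.2, 4.2]
gripper_width: 0.334
```

Run:
```python
from h import *
s,t,R=toolmat();print(t,s["wrist_force"],s["torque"],R.T@s["wrist_force"],np.degrees(np.arctan2(R[1,1],R[0,1]))+180-360)
P=np.array([671,-10.3]);d=t[:2]-P;print(np.hypot(*d),np.degrees(np.arctan2(d[1],d[0]))-180)
```

```text
[542.72643305  83.54639394  97.36227595] [-3.60262785 -8.20354597  4.22404609] [-1.31575781  0.73853475  0.08749926] [-4.02959652 -2.12930377 -8.79477553] -37.448885395888965
158.9378923788352 -36.18962494329381
```

>>> step_arm(
  increments=[
    [1, 0, 0, 0, 0, 0.3, 33],
    [1, 0, 0, 0, -0.01, 0.6, 33],
    [1, 0, 0, 0, -0.01, 0.8, 33],
    [1, 0, 0, 0, -0.01, 0.8, 33],
    [1, 0, 0, 0, -0.01, 0.8, 33],
    [1, 0, 0, 0, -0.01, 0.8, 33],
    [1, 0, 0, 0, -0.01, 0.8, 33],
    [1, 0, 0, 0, -0.01, 0.8, 33],
  ],
)

```text
time_s: 26.6
tool_pos: [545.5, 88.3, 97.1]
orientation: [-0.311, 0.645, 0.304, 0.628]
wrist_force: [-7.5, -8.8, 6.3]
gripper_width: 0.336
```

Run:
```python
from h import *
s,t,R=toolmat();print(t,s["wrist_force"],s["torque"],R.T@s["wrist_force"],np.degrees(np.arctan2(R[1,1],R[0,1]))+180-360)
P=np.array([671,-10.3]);d=t[:2]-P;print(np.hypot(*d),np.degrees(np.arctan2(d[1],d[0]))-180)
im=cams.snapshot("top")[:,:,::-1];cv2.imwrite("pics/t14.png",cv2.resize(im[170:250,230:340],None,fx=7,fy=7,interpolation=cv2.INTER_CUBIC))
```

```text
[545.53512734  88.27688824  97.073194  ] [-7.53577193 -8.79720923  6.33390705] [-1.66337798  1.38587169  0.05257505] [ -6.01745422   0.45058034 -11.74241667] -38.398381119164924
159.55825633843386 -38.156477047728515
```

View pics/t14.png

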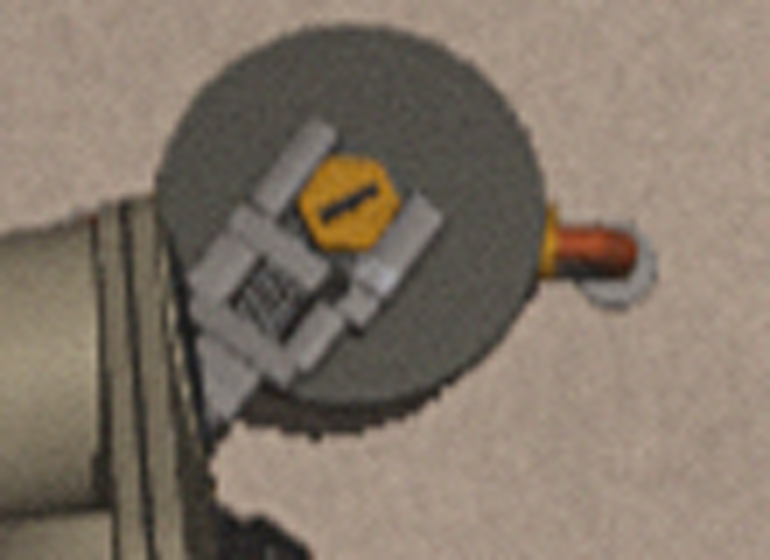

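>>> step_arm(
  increments=[
    [0, 0, 0, 0, 0, 0, 45],
    [0, 0, 0, 0, 0, 0, 55],
    [0, 0, 0, 0, 0, 0, 55],
    [0, 0, 0, -4, 0, 0, 55],
    [0, 0, 0, -8, 0, 0, 55],
    [0, 0, 0, -10, -5, 0, 30],
    [0, 0, 0, -10, -10, 0, 0],
    [0, 0, 0, -10, -14, 0, 0],
  ],
)

```text
time_s: 27.45
tool_pos: [659.7, 2.6, 198.7]
orientation: [-0.312, 0.644, 0.304, 0.629]
wrist_force: [-0.5, 0.8, -0.5]
gripper_width: 0.32
```

>>> step_arm(
  increments=[
    [0, 0, 0, 0, -2, 0, 0],
    [0, 0, 0, 0, -4, 0, 0],
    [0, 0, 0, 0, -6, 0, 0],
    [0, 0, 0, 0, -6, 0, 0],
    [0, 0, 0, 0, -6, 0, 0],
    [0, 0, 0, 0, -6, 0, 0],
    [0, 0, 0, 0, -6, 0, 0],
    [0, 0, 0, 0, -6, 0, 0],
  ],
)

```text
time_s: 28.25
tool_pos: [706.4, -34.0, 199.1]
orientation: [-0.312, 0.644, 0.304, 0.629]
wrist_force: [0.7, -0.3, -0.4]
gripper_width: 0.008
```

Run:
```python
from h import *
s,t,R=toolmat();print(t,R)
im=cams.snapshot("wrist")[:,:,::-1];cv2.imwrite("pics/w15r.png",im)
cv2.imwrite("pics/w15b.png",cv2.resize(im[60:210,205:345],None,fx=4,fy=4,interpolation=cv2.INTER_CUBIC))
```

```text
[706.42914902 -33.99171423 199.09258696] [[-0.01371225 -0.78463176  0.61981044]
 [-0.02006688  0.61995982  0.78437691]
 [-0.9997046  -0.00168209 -0.02424615]]
```

View pics/w15b.png

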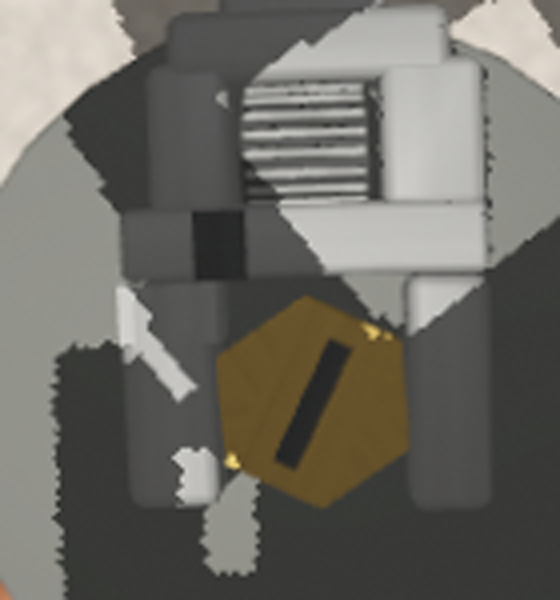

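Run:
```python
from h import *
p=cams.camera_params("wrist")
q=lambda u,v,z:cast("wrist",(u/4+205-.4,v/4+60-.4),z,p)
ang=lambda a,b:np.degrees(np.arctan2(*(b-a)[1::-1]))
print("rib",ang(q(340,345,112),q(288,463,112)))
V=[(218,353),(306,296),(403,340),(408,445),(321,507),(232,463)]
C=[q(*c,111) for c in V]; print("center",np.mean(C,0))
e=[(ang(C[i],C[(i+1)%6])) for i in range(6)];print("edges mod60",[round(x%60,1) for x in e],[round(np.linalg.norm(C[i]-C[(i+1)%6]),1) for i in range(6)])
print("AF",[np.linalg.norm((C[i]+C[(i+1)%6])/2-(C[(i+3)%6]+C[(i+4)%6])/2) for i in range(3)])
L=lambda a,b,z=115:ang(q(*a,z),q(*b,z))
print("wrench: right head edge",L((484,70),(486,260)),"right jaw inner",L((408,290),(411,490)),"right outer",L((490,300),(490,490)),"left jaw outer",L((122,300),(132,490)),"left inner",L((220,350),(218,440)),"head left",L((150,75),(150,205)),"bar",L((250,275),(480,272))-90,"worm",L((250,140),(365,137))-90)
for r in (380,420): print("mouth",np.linalg.norm(q(219,r,115)-q(409.5,r,115)))
w=q(308,140,120);print("worm",w,np.linalg.norm(w[:2]-np.mean(C,0)[:2]))
```

```text
rib -61.960095171746936
center [670.93401223 -10.1732812  111.        ]
edges mod60 [np.float64(24.4), np.float64(27.3), np.float64(24.9), np.float64(27.9), np.float64(25.0), np.float64(28.2)] [np.float64(20.2), np.float64(20.4), np.float64(20.4), np.float64(20.9), np.float64(19.4), np.float64(21.7)]
AF [np.float64(35.496759436521955), np.float64(35.90190252195278), np.float64(34.98850712693737)]
wrench: right head edge -37.52104836068398 right jaw inner -36.91435399054545 right outer -37.22038276250117 left jaw outer -36.60753600472493 left inner -40.295778970089614 head left -38.5160024055356 bar -37.25893880090878 worm -37.08445646220817
mouth 36.09892677103497
mouth 36.27157097400655
worm [631.5581287   19.80829493 120.        ] 49.49095988725619
```

Run:
```python
from h import *
cv2.imwrite("pics/s16.png",cams.snapshot("scene")[:,:,::-1])
```

```text
(no output)
```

View pics/s16.png

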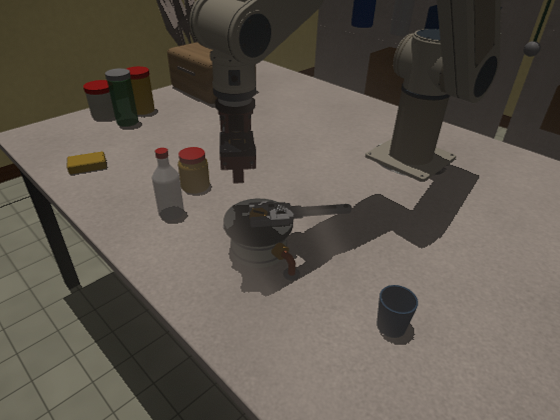

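Run:
```python
from bench import job
print(job.hand_in())
```

```text
the job is handed in; nothing more can be done
None
```

I closed the jaws on the cap, swung the handle clockwise until the cap came up to its stop, let go, and handed the job in at about 28 s. The hand-in gave no verdict.

**Closing:** I rolled the worm with the closed fingertip in repeated strokes. It stalled once while the jaws sat about 5° off the flats, so I nudged the handle back to line them up. I then rolled again until it stalled at about 18 N of drag.

**Turning:** I held the handle loosely between the fingers and swung it about 67°.

Last checks, all from the wrist camera:
- **Cap:** its dark rib turned from about +2° to −62°, so it is very likely at the stop. The force at the handle rose only from 7 to 12 N, so I did not feel a sharp stop.
- **Jaws:** the mouth measures 36 to 36.7 mm against the 38 mm limit. The wrench sits 3 to 4° past the cap's flats, which suggests a mouth nearer 37.3 mm. That also meets both limits (37.5 mm when closing, 38 mm at the end), but with less room.
- **Wrench:** its origin is about 1 mm from the cap axis, and it looks flat in the scene view. I did not measure tilt or height.
- **Surroundings:** the cup, jar and bottle look to be where they started, and the gripper is clear above.

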